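Load the cheese feeder and snug it with the coarse ring

ROBOT

A 6-joint arm with a two-finger parallel gripper is mounted at the origin on the work surface. World frame = base frame: x ahead of the robot, y to its left, z up, the work surface at z = 0. Lengths are in m, angles in rad, forces in N, time in s.
With the tool pointing down it reaches from about 0.425 to 0.95 m from the base axis. Payload 14.7 kg.
Tool frame: the origin (TCP) lies at the very end of the fingers, on their centre line; the grasp point (between the pads) lies r.tcp_to_grasp behind it (r.tcp_to_grasp is the distance from the TCP to the grasp point, in m); z points along the fingers, x is the direction in which the jaws open and shut, and the axes are right-handed (so a half turn about z gives the same grasp; the last joint's range is limited). The gripper opens to 85 mm and grips with 20 to 120 N. Pads are 22 mm wide; open, the fingers measure 114 mm over their backs; the gripper's body (76 mm by 85 mm) begins 54 mm behind the grasp point. The pads swing forward as they close: fully open they stand 13 mm farther back than shut.
Start: joints at [1.14, 0.48, 1.596, -0, 1.065, -0.047], TCP at [0.243, 0.603, 0.231] pointing down, gripper open.
Joint ranges: [-2.75, 2.75], [-0.82, 2.05], [0.23, 2.67], [-1.56, 4.7], [0.09, 2.69], [-2.92, 2.92]. Speed limits (rad/s): [1.89, 1.89, 2.39, 3.01, 3.01, 3.01].

INTERFACE

Orientations are given as a rotation vector (axis times angle).
In Python, from bench import r, vision, job gives the robot as it stands.
- The arm moves only by the tool play_rows, never from a script. Its argument "rows" is a list that holds one entry, the list of rows, each a list of 5 numbers: the shift along the tool's x, y, z in units of 15 cm (1.0 is 15 cm), then the turn about the tool's z in units of 0.5 rad (1.0 is 0.5 rad), then the finger opening in mm, from 0 to 85.4. A call has 1 to 12 rows; each row shifts and turns the commanded pose from where the row before left it, along the tool's axes as they then stand; what a row does not reach is not made up. A row lasts 1/8 s, in which the tool goes at most 62.5 mm and 10.7 degrees, less where a joint would pass 70% of its speed; a pose out of reach is approached as far as the arm can. A call with a number of a shift or a turn outside -1 to 1 is refused whole. A call with a gripper value outside its range is refused whole. The fingers move at their own pace and stop on an object; the grip force is fixed at half the most. Time passes only in rows, so rows that do not move let the fingers close. It gives the time, the measured TCP pose, the force and the opening at its end, in the units of the state.
- r.get_obs(): the state, without advancing time (a new reading comes with each control period).
- vision.get_image(name): name is "side" or "top" or "wrist"; returns a dict with "pixels" (400x640x3 uint8, red, green, blue), "z_map" (400x640 float32, m along the optical axis (not along the pixel's ray), 0 where there is no reading), "fovy" (degrees; the focal length in pixels is half the picture's height over the tangent of half this angle, whatever the lens; pixels are square), "cx", "cy" (the principal point, pixels), "R" (3x3) and "t" (3): a world point X has camera coordinates R X + t. Camera axes: x right, y down, z forward; pixel columns grow to the right and rows downward; lengths in m; the calibration is good to about 2 mm. A picture is of the moment at which its call begins.
- job.finish_job(): hands the job in, once; it reports no verdict.
The state is a dict: "clock": time; "joint_positions": joint angles; "qd": joint speeds; "effort": joint torques, N m; "ee_pos": TCP position; "orientation": TCP orientation; "force": force on the tool from outside, world axes, zero at the start; "ft_torque": the same for the moment, N m; "grip_width": finger opening in m.
Only numpy, scipy, OpenCV 4.12 (cv2) and the standard library are available. Lean on these libraries where they do the work, as an engineer would, in place of code of your own. Each camera call takes 0.05 s, during which the arm holds its last target.

TASK

Lay the small yellow cheese block from the cutting board upright in the feeder's channel, between the steel gauge plate and the red pusher, and let go. Then turn only the big black outer ring of the double knob clockwise until the pusher holds the cheese snugly against the gauge plate, with about 10 N, and let go; do not bruise the cheese, do not push the pusher by hand, and do not move the small silver inner knob, which is already set for the slice thickness. Leave the two other pieces on the cutting board where they are.

Things in the scene. Friction and masses are not known exactly. Their poses are not given: they have to be found in the camera images.
- cheese_mid (a point): Centre of the cheese block to load: yellow with a brown rind on its top, 40 mm along its x, 80 mm along its y, 50 mm tall (z, up), 0.17 kg. It starts upright on the white cutting board (300 x 180 x 18 mm, its top 18 mm above the table).
- feeder: Aluminium feeder fixed to the table. Origin: on the table, under the middle of the channel; x across the channel, y along it from the steel gauge plate (-y end) to the red pusher and the double knob (+y end), z up. The drive box under the knobs is 80 x 85 mm, its top 41 mm above the table.
- channel (a point): Middle of the channel's white floor, 20 mm above the feeder's origin. The channel is 50 mm wide, between steel rails whose tops are 30 mm above the table. The cheese lies here with its long side (its y) along the feeder's y, underside on the floor. The gauge plate (top 72 mm above the table) closes the -y end; its face is at y = -50 to -61 mm, as the inner knob is set, and is not measured.
- pusher_face (a point): Point on the cheese side of the red pusher plate, 47 mm above the table (plate 46 mm wide, top 72 mm above the table). It starts at feeder y = 45 to 56 mm, leaving 96 to 117 mm of room for the 80 mm cheese. The plate is sprung on its carriage and yields 1 mm per 5 N. Snug is 5 to 15 N on the cheese; above 22 N the cheese is bruised.
- carriage: Grey carriage behind the red pusher, 46 x 22 x 40 mm, top 66 mm above the table; its origin lies on the table plane below the pusher's face when the spring is unloaded. The outer ring drives it 16 mm towards the gauge plate (-y of the feeder) per radian; the robot must not push it.
- coarse_grip (a point): Centre of the big black outer ring of the double knob, half-way up it, on its upright axis (180 mm from the feeder's origin along +y). The ring is 52 mm across and 22 mm tall (58 to 80 mm above the table), round, ribbed, and stands clear of the drive box by 17 mm, on a thin neck (34 mm across).
- coarse (a joint): Angle of the outer ring (rad), growing clockwise seen from above, which moves the pusher towards the gauge plate. Starts at 0 to 0.5; needs 1.2 to 2.4 rad of turning. Friction: 0.28 N m either way, so the ring stays where it is left and, at rest, the torque felt may have either sign; each newton on the cheese adds 0.016 N m counter-clockwise (10 N: 0.16), seen as a change between one stop and the next.
- fine (a joint): Angle of the small silver inner knob (rad, growing clockwise from above): the slice thickness setting, 0.3 to 5.3 at the start. It turns very easily (0.06 N m) and must stay as it is.
- fine_mark (a point): Tip of the red line on top of the inner knob, 11 mm from the axis, 100 mm above the table. The inner knob is 24 mm across and stands on the ring's axis, from 83 to 100 mm above the table.
- wedge: orange cheese offcut, 34 x 60 x 30 mm, loose on the board; origin at the centre of its underside. Leave alone.
- rind: brown strip of rind, 20 x 45 x 12 mm, loose on the board; origin at the centre of its underside. Leave alone.
Mind the look-alikes: they are no part of the job. What is shaped like the part that bears cheese_mid but purple or turquoise is not meant.

How it is judged:
On the way:
1. the cheese stands in the channel, released (x of cheese_mid in the frame of feeder between -0.01 and 0.01 m and z of cheese_mid in the frame of feeder between 0.042 and 0.049 m and y of cheese_mid in the frame of feeder between -0.03 and 0.03 m and angle between the y axis of cheese_mid and the y axis of feeder, either way round below 0.2 rad and angle between cheese_mid's own z axis and vertical below 0.1 rad and contact force between the fingers and cheese below 0.1 N), for 0.2 s.
At the end, for the whole second after the job is handed in: The cheese lies upright in the channel, long side along it (within 0.2 rad, 10 mm of its middle line), at rest, held by the pusher with 4 to 16 N against the gauge plate; the inner knob's mark is within 1.6 mm of where it was; the ring is at rest (x of cheese_mid in the frame of feeder between -0.01 and 0.01 m and z of cheese_mid in the frame of feeder between 0.042 and 0.049 m and y of cheese_mid in the frame of feeder between -0.03 and 0.03 m and angle between the y axis of cheese_mid and the y axis of feeder, either way round below 0.2 rad and angle between cheese_mid's own z axis and vertical below 0.1 rad and contact force between pusher and cheese between 4 and 16 N and distance of fine_mark from where it was at the start of the episode below 0.0016 m and linear speed of cheese below 0.01 m/s and velocity of joint coarse below 0.05 rad/s); the robot touches nothing.
It fails at once if the cheese is bruised: more than 22 N from the pusher (contact force between pusher and cheese above 22 N).
It fails at once if the inner knob is moved: its mark by more than 1.6 mm (0.15 rad) (distance of fine_mark from where it was at the start of the episode above 0.0016 m).
It fails at once if the carriage or pusher is pushed by the robot with more than 4 N (contact force between any of the fingers, the arm and carriage above 4 N).
It fails at once if another piece on the board is moved by more than 30 mm (distance of any of wedge, rind from where it was at the start of the episode above 0.03 m).
It also fails if it takes over 64 s, if anything falls off the work surface, if the arm or the gripper's body presses on something with over 40 N, if the wrist force passes 120 N, or if a joint passes its speed limit or range.

## Working session

There is one attempt and no reset: what is moved stays moved. The work goes in short steps, Python scripts to look and compute and a tool call to move; the robot and the scene stay as the last step left them, time stands still between calls to the robot, and variables do not carry over. Pictures are saved under pics/ and viewed, and the job is handed in when it is done.

Besides the shell and the picture viewer there is one more tool, called after "Request:" in YAML: its name, and indented under it one key for each argument. play_rows: Moves the arm, as the interface text tells. Its arguments: {"type":"object","properties":{"rows":{"type":"array","items":{"type":"array","items":{"type":"array","items":{"type":"number"}}}}},"required":["rows"]}

```bash
mkdir -p pics; ls; cat > h.py <<'E'
import numpy as np, cv2, pickle
from bench import r, vision, job
def snap(n,tag):
    im=vision.get_image(n); pickle.dump(im,open(f'pics/{tag}.pkl','wb'))
    cv2.imwrite(f'pics/{tag}.png',im['pixels'][:,:,::-1]); return im
def load(tag): return pickle.load(open(f'pics/{tag}.pkl','rb'))
def f(im): return im['pixels'].shape[0]/2/np.tan(np.radians(im['fovy'])/2)
def p3(im,u,v,z=None):
    z=im['z_map'][int(round(v)),int(round(u))] if z is None else z
    c=np.array([(u-im['cx'])/f(im)*z,(v-im['cy'])/f(im)*z,z]); return im['R'].T@(c-im['t'])
def onplane(im,u,v,h):
    d=im['R'].T@np.array([(u-im['cx'])/f(im),(v-im['cy'])/f(im),1]); o=-im['R'].T@im['t']
    return o+d*(h-o[2])/d[2]
def crop(tag,u0,v0,u1,v1,s,out):
    im=cv2.imread(f'pics/{tag}.png')[v0:v1,u0:u1]; cv2.imwrite(f'pics/{out}.png',cv2.resize(im,None,fx=s,fy=s,interpolation=cv2.INTER_CUBIC))
E
python3 - <<'E'
from h import *
print(r.get_obs(), r.tcp_to_grasp)
for n in('top','side','wrist'):
    im=snap(n,n+'0'); print(n,im['fovy'],-im['R'].T@im['t'])
E
```

```text
pics
{'clock': 0.0, 'joint_positions': array([ 1.14040657e+00,  4.80815966e-01,  1.59687703e+00,  1.24475157e-05,
        1.06507815e+00, -4.66064819e-02]), 'qd': array([ 6.28077941e-04,  1.26147679e-03, -4.01847573e-04, -9.41842605e-04,
        2.70772143e-04, -8.37725844e-05]), 'effort': array([-3.98428834e-03, -9.50668430e+01, -4.30169570e+01, -7.30615684e-04,
        1.25560621e-02, -6.06887596e-06]), 'ee_pos': array([0.24319133, 0.60235384, 0.2306815 ]), 'orientation': array([ 2.60383680e+00,  1.75665700e+00, -1.58974792e-03]), 'force': array([-0.50510957, -0.15330424, -0.3453939 ]), 'ft_torque': array([-0.04943776, -0.00587906,  0.02751726]), 'grip_width': 0.0855135147515844} 0.0187
top 42.08431504009151 [ 0.24362828 -0.10403428  1.33992425]
side 47.141013746345635 [ 0.12810345 -0.97375135  0.87113522]
wrist 61.98335007174673 [0.17876647 0.62758881 0.37212528]
```

View pics/top0.png

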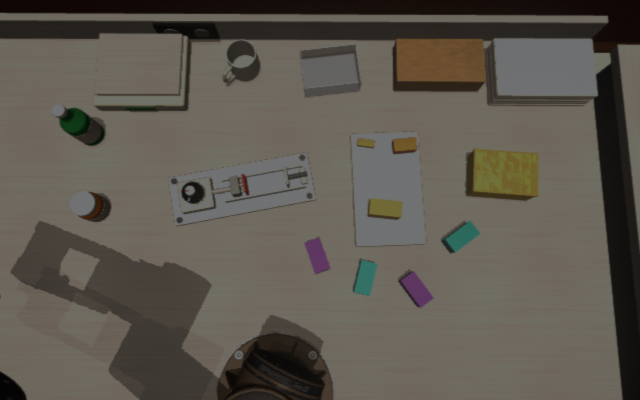

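View pics/side0.png

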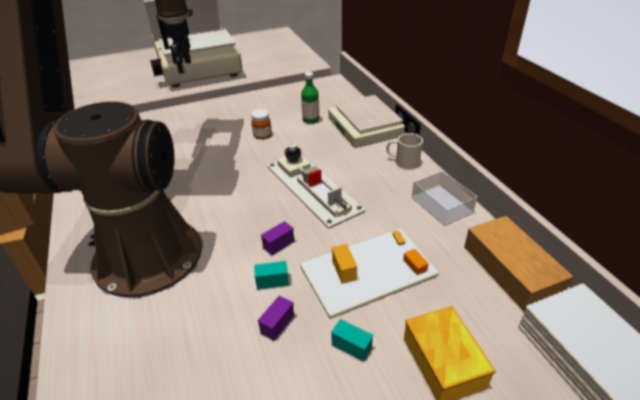

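View pics/wrist0.png

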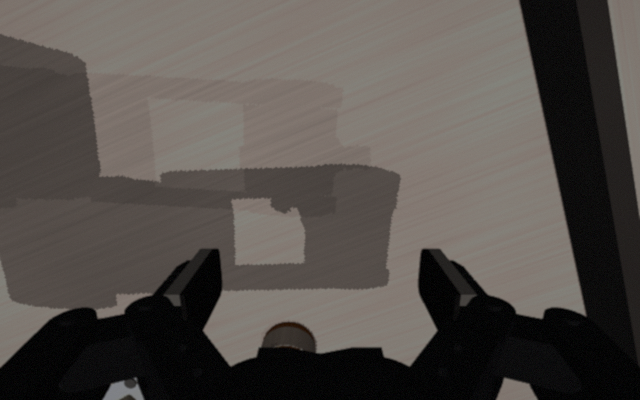

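Candidates in the top view are:
- yellow block on the board (385,209)
- orange wedge (404,145)
- rind (366,143)
- purple blocks (317,255) and (416,289)
- turquoise blocks (365,277) and (461,237)
- big yellow box (505,174)

By the description, the one I want is at (385,209). Checking it in a close crop.

```bash
python3 - <<'E'
from h import *
crop('top0',340,120,440,255,5,'c1'); crop('top0',165,145,325,235,5,'c2')
crop('side0',255,130,445,320,4,'c3')
E
```

```text
(no output)
```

View pics/c1.png

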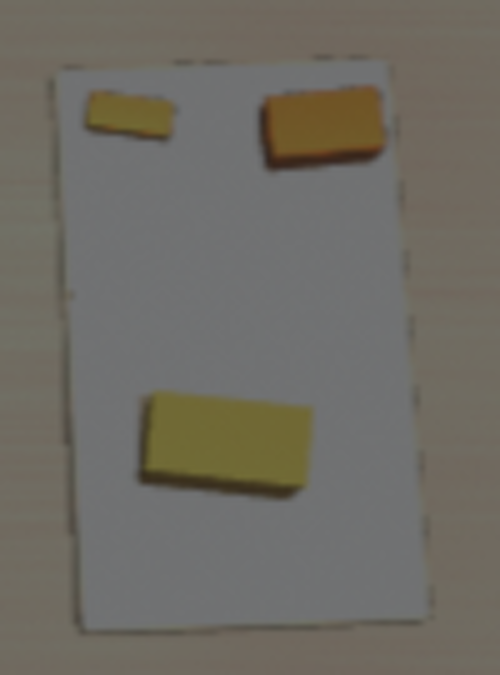

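View pics/c2.png

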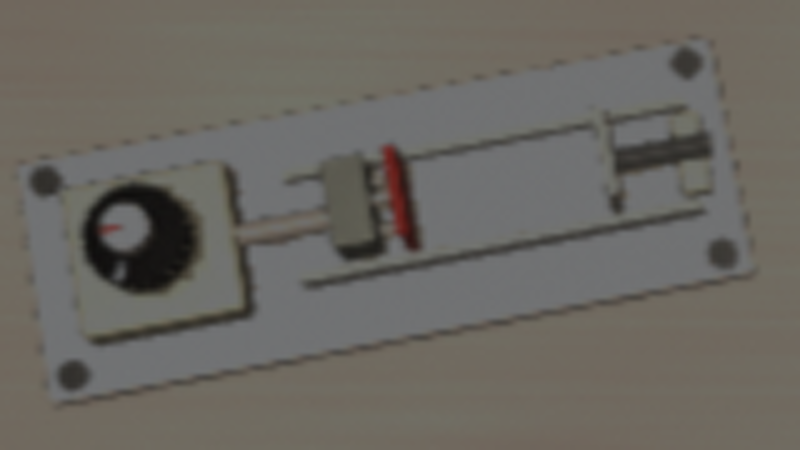

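View pics/c3.png

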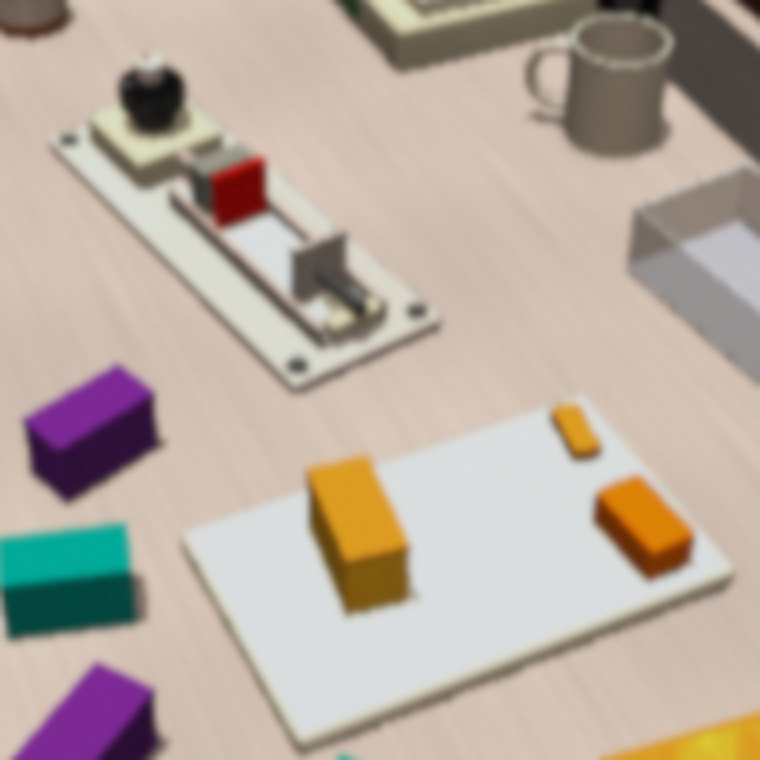

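The crop shows the yellow block at (385,209) standing on the board, with the wedge and rind far from it. The feeder has its knob at (190,190), red pusher at (245,184) and gauge plate at (287,177).

```bash
python3 - <<'E'
from h import *
im=load('top0')
print('R',im['R'].round(3))
def P(c,u0,v0,h): return onplane(im,c[0]/5+u0-.4,c[1]/5+v0-.4,h)
ch=[P(c,340,120,.068) for c in [(153,392),(312,405),(304,488),(146,474)]]
print('cheese',np.round(ch,4),np.mean(ch,0).round(4)); 
for a,b in((0,1),(3,2)):
    d=ch[b]-ch[a]; print(np.linalg.norm(d),np.arctan2(d[1],d[0]))
q=[(20,162),(712,38),(756,270),(55,405)]
for h in (0,.01): 
    pl=[P(c,165,145,h) for c in q]; print('plate',np.round(pl,4))
for a,b in((0,1),(3,2),(1,2),(0,3)):
    d=pl[b]-pl[a]; print(np.linalg.norm(d),np.arctan2(d[1],d[0]))
for n,c,h in[('inner',(124,227),.1),('gaugeA',(600,112),.072),('gaugeB',(617,210),.072),('pushA',(392,147),.072),('pushB',(415,247),.072),('mark',(98,230),.1),('railN',(688,107),.03),('railN2',(415,158),.03),('railS1',(303,285),.03),('railS2',(703,210),.03),('boxA',(64,190),.041),('boxB',(225,163),.041),('boxC',(250,312),.041),('boxD',(95,340),.041)]:
    print(n,P(c,165,145,h).round(4), p3(im,c[0]/5+165-.4,c[1]/5+145-.4).round(4))
E
```

```text
R [[ 0.003 -1.     0.   ]
 [-0.983 -0.003 -0.183]
 [ 0.183  0.    -0.983]]
cheese [[ 0.4724 -0.2332  0.068 ]
 [ 0.4661 -0.3121  0.068 ]
 [ 0.4245 -0.307   0.068 ]
 [ 0.4312 -0.2291  0.068 ]] [ 0.4485 -0.2703  0.068 ]
0.07912998271825883 -1.650576325520783
0.07820552967572238 -1.65698724275568
plate [[ 0.5392  0.2909  0.    ]
 [ 0.608  -0.0737  0.    ]
 [ 0.4826 -0.0976  0.    ]
 [ 0.4103  0.2656  0.    ]]
plate [[ 0.537   0.288   0.01  ]
 [ 0.6052 -0.0739  0.01  ]
 [ 0.4808 -0.0977  0.01  ]
 [ 0.4091  0.2628  0.01  ]]
0.3682878206222104 -1.3843993406034407
0.3675642459759321 -1.3743735385909588
0.12670354369526313 -2.953050435224239
0.13039225841342775 -2.9474201583026023
inner [0.485  0.2091 0.1   ] [0.4849 0.209  0.1005]
gaugeA [ 0.5499 -0.0195  0.072 ] [ 0.55   -0.0195  0.0718]
gaugeB [ 0.4998 -0.0287  0.072 ] [ 0.5099 -0.0257  0.0223]
pushA [0.5316 0.0842 0.072 ] [0.5306 0.0836 0.0764]
pushB [0.4808 0.0713 0.072 ] [0.4875 0.0763 0.036 ]
mark [0.4835 0.2217 0.1   ] [0.4869 0.2264 0.0821]
railN [ 0.5629 -0.0622  0.03  ] [ 0.5676 -0.0616  0.0107]
railN2 [0.5354 0.0784 0.03  ] [0.5359 0.0788 0.0274]
railS1 [0.4687 0.1338 0.03  ] [0.4716 0.1369 0.0129]
railS2 [ 0.5085 -0.0704  0.03  ] [ 0.5105 -0.0702  0.02  ]
boxA [0.5156 0.2556 0.041 ] [0.5217 0.2636 0.0118]
boxB [0.53  0.174 0.041] [0.5351 0.1789 0.0179]
boxC [0.4529 0.1581 0.041 ] [0.4552 0.1611 0.0261]
boxD [0.4383 0.2358 0.041 ] [0.4408 0.2403 0.0239]
```

```bash
cat >> h.py <<'E'
from scipy.spatial.transform import Rotation as Ro
def pose():
    o=r.get_obs(); M=Ro.from_rotvec(o['orientation']).as_matrix(); return o['ee_pos'],M,np.arctan2(M[1,0],M[0,0])
def plan(goal,th,n,start=None,g=85):
    p,M,t=pose() if start is None else start
    M=Ro.from_euler('xyz',[np.pi,0,0]).as_matrix() if M is None else M
    d=-(th-t); d=(d+np.pi)%(2*np.pi)-np.pi
    rows=[];pc=np.array(p,float);Mc=M.copy()
    for i in range(n):
        w=(np.array(goal)-pc)/(n-i); loc=Mc.T@w
        row=np.append((loc/.15),d/n/.5).round(3); rows.append([float(x) for x in row]+[g])
        pc=pc+Mc@(row[:3]*.15); Mc=Mc@Ro.from_rotvec([0,0,row[3]*.5]).as_matrix()
    print(str(rows).replace(' ','')); return pc,Mc,np.arctan2(Mc[1,0],Mc[0,0])
E
python3 - <<'E'
from h import *
s=plan([.50,.12,.23],.5,12); s=plan([.4485,-.2703,.17],-.083,12,s)
E
```

```text
[[-0.195,0.233,0.001,0.115,85],[-0.181,0.243,0.001,0.115,85],[-0.167,0.253,0.001,0.115,85],[-0.152,0.263,0.001,0.115,85],[-0.137,0.271,0.0,0.115,85],[-0.121,0.278,0.001,0.115,85],[-0.105,0.285,0.0,0.115,85],[-0.089,0.291,0.001,0.115,85],[-0.072,0.295,0.0,0.115,85],[-0.054,0.299,0.001,0.115,85],[-0.037,0.301,0.0,0.115,85],[-0.02,0.303,0.001,0.115,85]]
[[-0.129,0.177,0.033,0.097,85],[-0.12,0.183,0.034,0.097,85],[-0.111,0.189,0.033,0.097,85],[-0.101,0.194,0.034,0.097,85],[-0.092,0.198,0.033,0.097,85],[-0.082,0.203,0.034,0.097,85],[-0.072,0.206,0.033,0.097,85],[-0.062,0.21,0.034,0.097,85],[-0.052,0.212,0.033,0.097,85],[-0.042,0.215,0.034,0.097,85],[-0.031,0.216,0.033,0.097,85],[-0.021,0.218,0.034,0.097,85]]
```

Request:
play_rows:
  rows:
    - [[-0.195,0.233,0,0.115,85],[-0.181,0.243,0,0.115,85],[-0.167,0.253,0,0.115,85],[-0.152,0.263,0,0.115,85],[-0.137,0.271,0,0.115,85],[-0.121,0.278,0,0.115,85],[-0.105,0.285,0,0.115,85],[-0.089,0.291,0,0.115,85],[-0.072,0.295,0,0.115,85],[-0.054,0.299,0,0.115,85],[-0.037,0.301,0,0.115,85],[-0.02,0.303,0,0.115,85]]

```text
clock: 1.65
ee_pos: [0.5006, 0.1189, 0.2313]
orientation: [-3.046, -0.77, 0.0]
force: [0.7, 0.3, -0.2]
grip_width: 0.0852
```

```bash
python3 - <<'E'
from h import *
print(pose()); s=plan([.4485,-.2703,.18],-.083,10)
im=snap('wrist','w1')
E
```

```text
(array([0.50060032, 0.11890223, 0.23126543]), array([[ 8.79948446e-01,  4.75069180e-01, -7.47615693e-05],
       [ 4.75069182e-01, -8.79948449e-01,  7.93783388e-06],
       [-6.20153067e-05, -4.25018022e-05, -9.99999997e-01]]), np.float64(0.49504265168761274))
[[-0.154,0.212,0.034,0.116,85],[-0.141,0.22,0.034,0.116,85],[-0.128,0.228,0.034,0.116,85],[-0.115,0.235,0.034,0.116,85],[-0.101,0.242,0.034,0.116,85],[-0.087,0.247,0.034,0.116,85],[-0.072,0.252,0.034,0.116,85],[-0.058,0.255,0.035,0.116,85],[-0.043,0.258,0.034,0.116,85],[-0.027,0.261,0.035,0.116,85]]
```

View pics/w1.png

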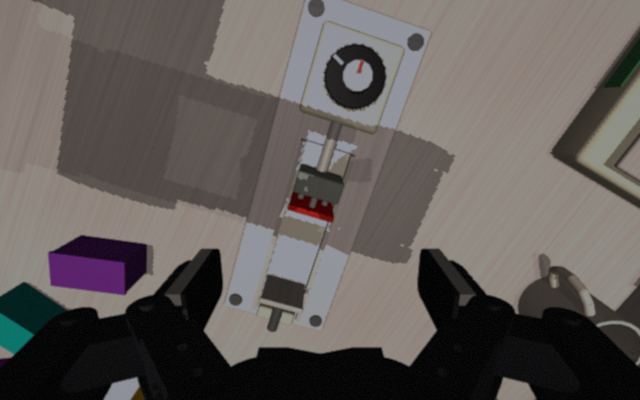

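The wrist view shows the whole feeder: ring (355,76), inner knob (357,75), pusher (311,205), gauge plate (284,288). I'll enlarge it to measure.

```bash
python3 - <<'E'
from h import *
crop('w1',290,20,430,140,5,'c4'); crop('w1',230,130,370,330,4,'c5')
E
```

```text
(no output)
```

View pics/c4.png

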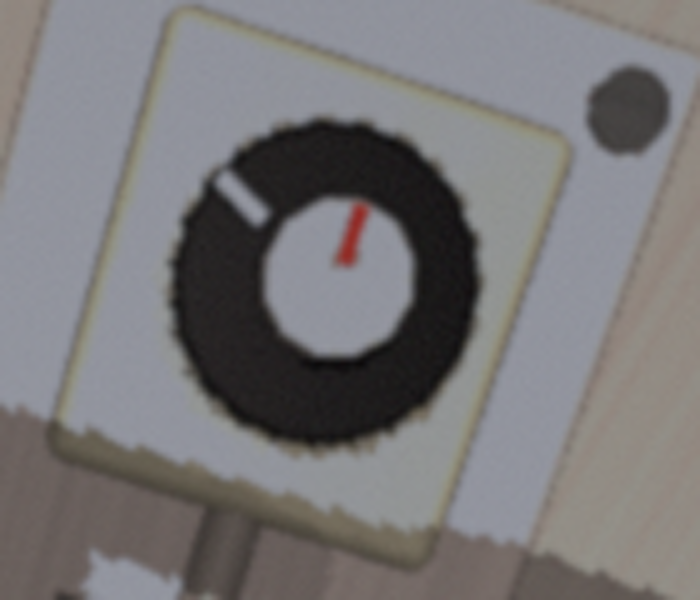

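View pics/c5.png

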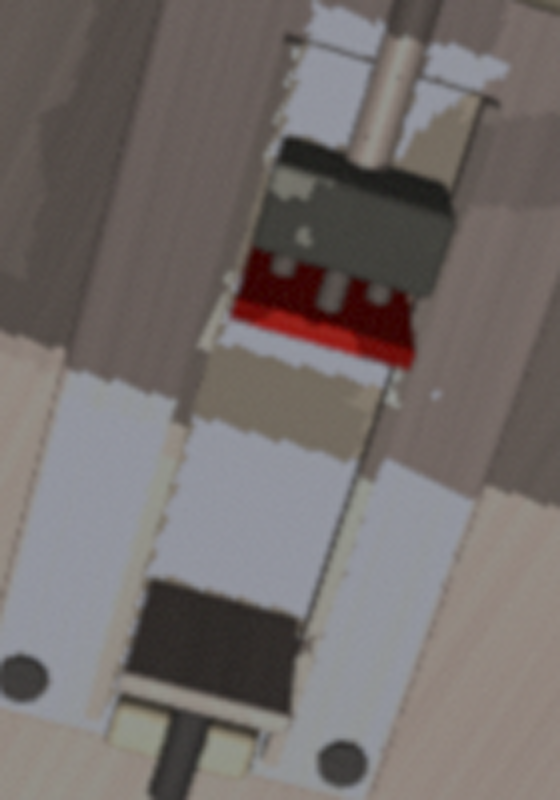

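Request:
play_rows:
  rows:
    - [[-0.154,0.212,0.034,0.116,85],[-0.141,0.22,0.034,0.116,85],[-0.128,0.228,0.034,0.116,85],[-0.115,0.235,0.034,0.116,85],[-0.101,0.242,0.034,0.116,85],[-0.087,0.247,0.034,0.116,85],[-0.072,0.252,0.034,0.116,85],[-0.058,0.255,0.035,0.116,85],[-0.043,0.258,0.034,0.116,85],[-0.027,0.261,0.035,0.116,85],[0,0,0,0,85]]

```text
clock: 3.08
ee_pos: [0.4484, -0.2711, 0.1795]
orientation: [3.139, -0.136, -0.0]
force: [-0.0, 0.5, 0.1]
grip_width: 0.085
```

```bash
python3 - <<'E'
from h import *
print(pose())
im=snap('wrist','w2')
E
```

```text
(array([ 0.44840899, -0.27109447,  0.17951448]), array([[ 9.96278079e-01, -8.61968110e-02, -3.14127819e-04],
       [-8.61968443e-02, -9.96278121e-01, -9.37866312e-05],
       [-3.04874565e-04,  1.20514391e-04, -9.99999946e-01]]), np.float64(-0.08630394566599434))
```

View pics/w2.png

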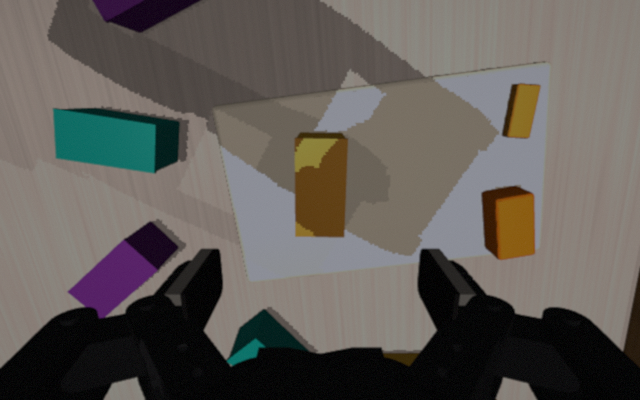

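The block is at (320,187) in the wrist view; its top face spans about (295,137) to (347,237). Computing its pose and the feeder's.

```bash
python3 - <<'E'
from h import *
im=load('w2'); H,W=im['z_map'].shape
vv,uu=np.mgrid[0:H,0:W]; z=im['z_map']
C=np.stack([(uu-im['cx'])/f(im)*z,(vv-im['cy'])/f(im)*z,z],-1); X=(C-im['t'])@im['R']
m=(np.abs(X[...,2]-.068)<.004)&(uu>280)&(uu<365)&(vv>120)&(vv<245)
m=cv2.morphologyEx(m.astype(np.uint8),cv2.MORPH_OPEN,np.ones((3,3)))>0
pts=X[m][:,:2]; rc=cv2.minAreaRect((pts*1000).astype(np.float32)); print(m.sum(),rc,cv2.boxPoints(rc).round(1).tolist(),np.median(X[m][:,2]))
im=load('w1')
def A(c,h): return onplane(im,c[0]/5+290-.4,c[1]/5+20-.4,h)
def B(c,h): return onplane(im,c[0]/4+230-.4,c[1]/4+130-.4,h)
print('inner',A((339,277),.1),'ring',A((327,282),.08))
pa,pb=B((235,303),.072),B((413,352),.072); ga,gb=B((122,680),.072),B((290,722),.072)
# gauge face (towards pusher) top edge
print('push',pa,pb,np.linalg.norm(pa-pb)); print('gauge',ga,gb,np.linalg.norm(ga-gb))
fa,fb=B((128,668),.072),B((297,712),.072)
r1,r2=B((480,98),.03),B((305,640),.03); d=r2-r1; print('rail ang',np.arctan2(d[1],d[0]),r1,r2)
yaw=.193
print('box',[A(c,.041).round(4).tolist() for c in[(180,5),(570,145),(420,565),(55,440)]])
ex=np.array([np.cos(yaw),np.sin(yaw)]);ey=np.array([-ex[1],ex[0]])
K=(A((339,277),.1)+A((327,282),.08))[:2]/2; O=K-.18*ey
print('K,O',K,O)
for n,p in zip('pa pb ga gb fa fb r1 r2'.split(),(pa,pb,ga,gb,fa,fb,r1,r2)): print(n,(p[:2]-O)@ex,(p[:2]-O)@ey)
E
```

```text
5016 ((449.18670654296875, -271.4660339355469), (80.72314453125, 40.422393798828125), 84.10929107666016) [[424.8999938964844, -309.5], [465.1000061035156, -313.70001220703125], [473.3999938964844, -233.39999389648438], [433.20001220703125, -229.1999969482422]] 0.0673978150014408
inner [0.48526    0.20834292 0.1       ] ring [0.48518078 0.20884153 0.08      ]
push [0.48805605 0.07925318 0.072     ] [0.53120097 0.08851619 0.072     ] 0.044128074510157426
gauge [ 0.50866822 -0.02605982  0.072     ] [ 0.55270398 -0.01656198  0.072     ] 0.04504838751259761
rail ang -1.3635613851632948 [0.5214617  0.14513229 0.03      ] [ 0.55561186 -0.01729147  0.03      ]
box [[0.4406, 0.241, 0.041], [0.5149, 0.2546, 0.041], [0.5299, 0.1759, 0.041], [0.4557, 0.1629, 0.041]]
K,O [0.48522039 0.20859223] [0.51974512 0.03193424]
pa -0.02202473990954358 0.05251846827521916
pb 0.02209579574230591 0.05333412369749271
ga -0.021994740394336583 -0.054792710503331635
gb 0.02304514337676663 -0.05391744633139603
fa -0.021404156304393327 -0.05089576623162253
fb 0.023931705235978897 -0.050482669916546895
r1 0.023396553528707623 0.11076707483062001
r2 0.025759118605062865 -0.05519113961181014
```

```bash
python3 - <<'E'
from h import *
plan([.4493,-.2715,.036],-.1,8)
E
```

```text
[[0.001,0.001,0.12,0.004,85],[0.001,0.002,0.12,0.004,85],[0.001,0.001,0.12,0.004,85],[0.001,0.002,0.119,0.004,85],[0.001,0.001,0.12,0.004,85],[0.001,0.002,0.119,0.004,85],[0.001,0.001,0.12,0.004,85],[0.001,0.002,0.119,0.004,85]]
```

Request:
play_rows:
  rows:
    - [[0.001,0.001,0.12,0.004,85],[0.001,0.002,0.12,0.004,85],[0.001,0.001,0.12,0.004,85],[0.001,0.002,0.119,0.004,85],[0.001,0.001,0.12,0.004,85],[0.001,0.002,0.119,0.004,85],[0.001,0.001,0.12,0.004,85],[0.001,0.002,0.119,0.004,85],[0,0,0,0,85]]

```text
clock: 4.25
ee_pos: [0.4494, -0.2695, 0.0357]
orientation: [-3.137, 0.153, 0.003]
force: [0.6, 0.2, 0.4]
grip_width: 0.085
```

Request:
play_rows:
  rows:
    - [[0,0,0,0,60],[0,0,0,0,45],[0,0,0,0,37],[0,0,0,0,34],[0,0,0,0,30],[0,0,0,0,30],[0,0,0,0,30]]

```text
clock: 5.12
ee_pos: [0.4502, -0.271, 0.0373]
orientation: [3.137, -0.155, 0.001]
force: [-0.4, 3.4, 11.0]
grip_width: 0.0392
```

Request:
play_rows:
  rows:
    - [[0,0,-0.05,0,30],[0,0,-0.1,0,30],[0,0,-0.15,0,30],[0,0,-0.2,0,30],[0,0,-0.2,0,30],[0,0,0,0,30]]

```text
clock: 5.88
ee_pos: [0.4511, -0.2718, 0.1443]
orientation: [3.135, -0.155, 0.006]
force: [0.4, 0.7, -2.1]
grip_width: 0.0392
```

```bash
python3 - <<'E'
from h import *
print(pose()); im=snap('wrist','w3')
yaw=.197;ey=np.array([-np.sin(yaw),np.cos(yaw)]); g=np.array([.4853,.2086])-.182*ey; print(g)
s=plan([*g,.14],yaw,12,None,30)
E
```

```text
(array([ 0.45114256, -0.27178926,  0.14432163]), array([[ 0.99508764, -0.09892283,  0.00385486],
       [-0.09891306, -0.99509256, -0.00264654],
       [ 0.00409775,  0.00225224, -0.99998907]]), np.float64(-0.09907590119872943))
[0.52092254 0.03012021]
[[0.022,-0.171,0.001,-0.049,30],[0.027,-0.17,0.001,-0.049,30],[0.031,-0.169,0.002,-0.049,30],[0.035,-0.168,0.001,-0.049,30],[0.039,-0.168,0.002,-0.049,30],[0.043,-0.166,0.001,-0.049,30],[0.047,-0.165,0.002,-0.049,30],[0.051,-0.164,0.001,-0.049,30],[0.055,-0.163,0.002,-0.049,30],[0.059,-0.162,0.001,-0.049,30],[0.063,-0.16,0.002,-0.049,30],[0.067,-0.159,0.001,-0.049,30]]
```

View pics/w3.png

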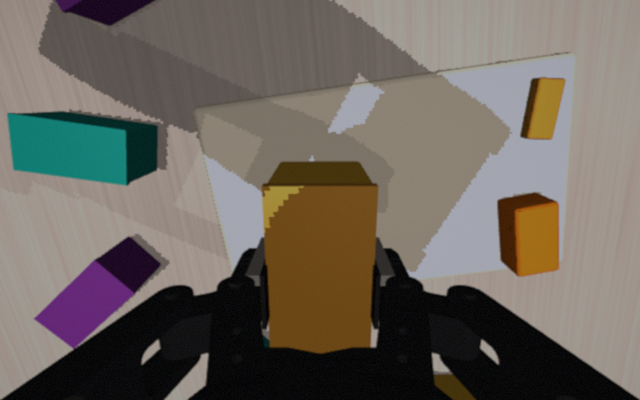

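Request:
play_rows:
  rows:
    - [[0.022,-0.171,0.001,-0.049,30],[0.027,-0.17,0.001,-0.049,30],[0.031,-0.169,0.002,-0.049,30],[0.035,-0.168,0.001,-0.049,30],[0.039,-0.168,0.002,-0.049,30],[0.043,-0.166,0.001,-0.049,30],[0.047,-0.165,0.002,-0.049,30],[0.051,-0.164,0.001,-0.049,30],[0.055,-0.163,0.002,-0.049,30],[0.059,-0.162,0.001,-0.049,30],[0.063,-0.16,0.002,-0.049,30],[0.067,-0.159,0.001,-0.049,30]]

```text
clock: 7.42
ee_pos: [0.5197, 0.0314, 0.138]
orientation: [-3.126, -0.307, 0.003]
force: [0.2, 0.5, -1.9]
grip_width: 0.0389
```

Request:
play_rows:
  rows:
    - [[0,0,0,0,30],[0,0,0,0,30]]

```text
clock: 7.68
ee_pos: [0.5197, 0.0304, 0.1383]
orientation: [3.127, 0.306, -0.002]
force: [-0.2, 0.4, -1.7]
grip_width: 0.0394
```

```bash
python3 - <<'E'
from h import *
print(pose()); im=snap('wrist','w4'); snap('top','t4'); snap('side','s4')
crop('w4',200,60,460,360,2.5,'c6'); crop('t4',165,145,325,235,5,'c7'); 
E
```

```text
(array([0.51968924, 0.03036619, 0.1383478 ]), array([[ 9.81029238e-01,  1.93855907e-01, -1.23375404e-03],
       [ 1.93855889e-01, -9.81030008e-01, -1.35790760e-04],
       [-1.23667358e-03, -1.05955780e-04, -9.99999230e-01]]), np.float64(0.19509123203399695))
```

View pics/w4.png

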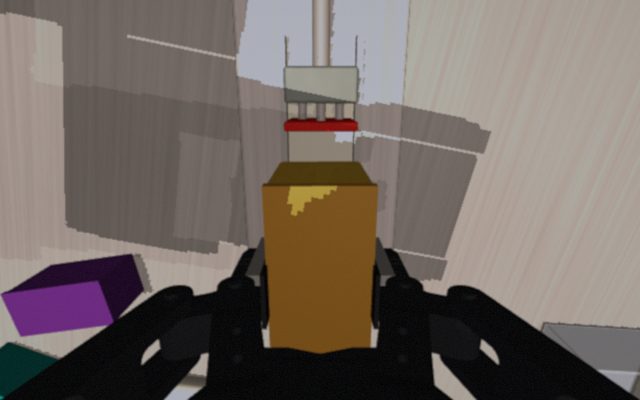

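View pics/s4.png

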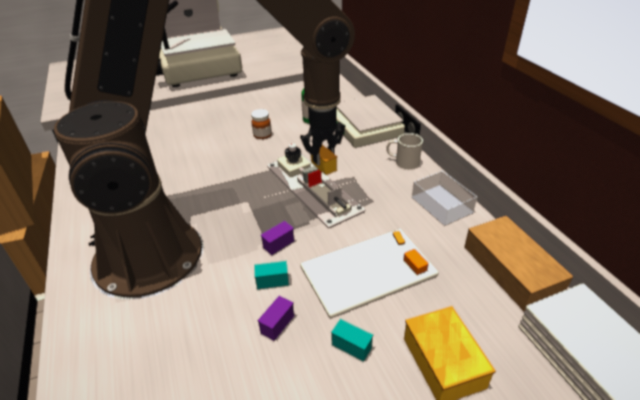

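The wrist view shows the cheese held at (320,265), in line with the pusher (285–357, centre 321) and the channel. Checking where its far end is.

```bash
python3 - <<'E'
from h import *
im=load('w4')
yaw=.195;ex=np.array([np.cos(yaw),np.sin(yaw)]);ey=np.array([-ex[1],ex[0]]);O=np.array([.4853,.2086])-.18*ey
def F(p): q=p[:2]-O; return (q@ex).round(4),(q@ey).round(4),p[2].round(4)
for n,u,v,h in[('top far L',263,185,None),('top far R',377,185,None),('pushL',285,130,.072),('pushR',357,130,.072),('tbl',320,200,None)]:
    p=p3(im,u,v+2) if h is None else onplane(im,u,v,h)
    print(n,F(p))
p=p3(im,320,190);print(F(p)); print('botfar',F(p3(im,282,164)),F(p3(im,360,164)))
print('tcp',F(pose()[0]))
# front edge of cheese: intersect with top plane
for u in (264,377): print(F(onplane(im,u,184.5,p[2])))
s=plan([*(O-.001*ey),.045],.195,9,None,30)
E
```

```text
top far L (np.float64(-0.0202), np.float64(0.0377), np.float64(0.1679))
top far R (np.float64(0.0193), np.float64(0.0379), np.float64(0.1689))
pushL (np.float64(-0.0219), np.float64(0.0485), np.float64(0.072))
pushR (np.float64(0.0224), np.float64(0.0485), np.float64(0.072))
tbl (np.float64(-0.0004), np.float64(0.0324), np.float64(0.1685))
(np.float64(-0.0004), np.float64(0.0369), np.float64(0.1691))
botfar (np.float64(-0.0181), np.float64(0.0379), np.float64(0.127)) (np.float64(0.0185), np.float64(0.0374), np.float64(0.1246))
tcp (np.float64(-0.0006), np.float64(-0.002), np.float64(0.1387))
(np.float64(-0.0196), np.float64(0.0389), np.float64(0.1691))
(np.float64(0.0192), np.float64(0.0389), np.float64(0.1691))
[[0.0,-0.001,0.069,-0.0,30],[0.001,-0.001,0.069,-0.0,30],[0.0,-0.001,0.07,-0.0,30],[0.001,-0.001,0.069,-0.0,30],[0.0,-0.001,0.07,-0.0,30],[0.001,-0.0,0.069,-0.0,30],[0.0,-0.001,0.07,-0.0,30],[0.001,-0.0,0.069,-0.0,30],[0.0,-0.001,0.07,-0.0,30]]
```

Request:
play_rows:
  rows:
    - [[0,0,0.08,0,30],[0,0,0.1,0,30],[0,0,0.1,0,30],[0,0,0.1,0,30],[0,0,0.1,0,30],[0,0,0.08,0,30],[0,0,0.05,0,30],[0,0,0,0,30]]

```text
clock: 8.82
ee_pos: [0.5201, 0.0306, 0.0469]
orientation: [-3.127, -0.306, 0.001]
force: [-0.5, -0.4, -1.5]
grip_width: 0.0391
```

Request:
play_rows:
  rows:
    - [[0,0,0.02,0,30],[0,0,0.015,0,30],[0,0,0,0,30]]

```text
clock: 9.2
ee_pos: [0.5203, 0.0306, 0.0422]
orientation: [3.127, 0.306, 0.0]
force: [0.5, -0.4, -1.6]
grip_width: 0.0392
```

Request:
play_rows:
  rows:
    - [[0,0,0.008,0,30],[0,0,0,0,30]]

```text
clock: 9.45
ee_pos: [0.5203, 0.0306, 0.041]
orientation: [3.127, 0.306, 0.0]
force: [-0.5, 0.1, -0.7]
grip_width: 0.0393
```

Request:
play_rows:
  rows:
    - [[0,0,0.006,0,30],[0,0,0,0,30]]

```text
clock: 9.7
ee_pos: [0.5203, 0.0306, 0.04]
orientation: [3.127, 0.306, -0.0]
force: [0.1, 0.0, -1.0]
grip_width: 0.0391
```

Request:
play_rows:
  rows:
    - [[0,0,0.006,0,30],[0,0,0,0,30]]

```text
clock: 9.95
ee_pos: [0.5204, 0.0306, 0.0393]
orientation: [3.127, 0.306, 0.0]
force: [-1.0, -0.0, 4.1]
grip_width: 0.039
```

```bash
python3 - <<'E'
from h import *
print(r.get_obs()['force']); im=snap('wrist','w5')
print([p3(im,u,v)[2].round(4) for u,v in((320,190),(320,230),(280,260))])
E
```

```text
[-9.78017152e-01 -1.42580141e-04  4.07733207e+00]
[np.float64(0.0703), np.float64(0.0703), np.float64(0.0697)]
```

View pics/w5.png

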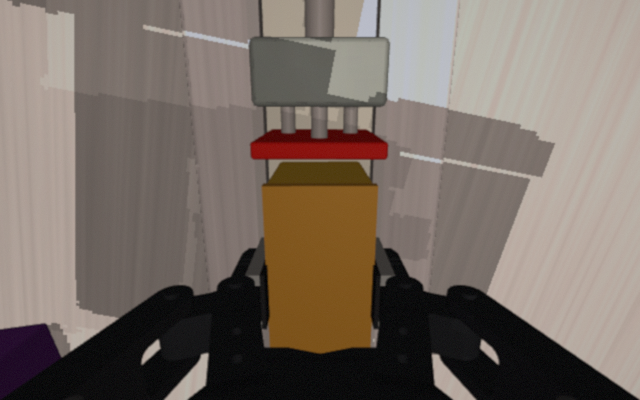

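It is seated: there is 4 N of contact and the cheese top is at 70 mm. Opening and lifting.

Request:
play_rows:
  rows:
    - [[0,0,0,0,42],[0,0,0,0,48],[0,0,0,0,60],[0,0,0,0,75],[0,0,0,0,80],[0,0,0,0,80],[0,0,0,0,80]]

```text
clock: 10.88
ee_pos: [0.5203, 0.0306, 0.0391]
orientation: [-3.127, -0.306, 0.0]
force: [-0.2, -0.5, 0.3]
grip_width: 0.0802
```

Request:
play_rows:
  rows:
    - [[0,0,-0.05,0,80],[0,0,-0.1,0,80],[0,0,-0.2,0,80],[0,0,-0.25,0,80],[0,0,-0.25,0,80],[0,0,-0.2,0,80],[0,0,0,0,80]]

```text
clock: 11.75
ee_pos: [0.5217, 0.0306, 0.1999]
orientation: [3.126, 0.306, 0.008]
force: [0.5, 0.1, -1.1]
grip_width: 0.0796
```

```bash
python3 - <<'E'
from h import *
im=snap('wrist','w6'); print(pose())
E
```

```text
(array([0.52090832, 0.03060312, 0.19842598]), array([[ 9.81034099e-01,  1.93812026e-01,  2.99909819e-03],
       [ 1.93812945e-01, -9.81038502e-01, -1.58811324e-05],
       [ 2.93915284e-03,  5.96843983e-04, -9.99995503e-01]]), np.float64(0.19504815964892427))
```

View pics/w6.png

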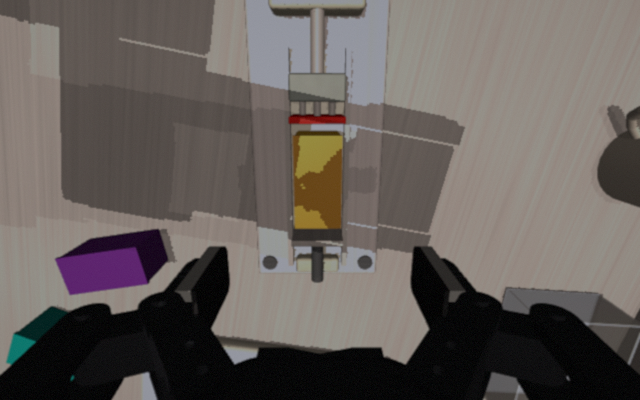

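The cheese stands free in the channel, between the pusher (317,119) and the gauge plate (317,236). Next is the knob.

```bash
python3 - <<'E'
from h import *
s=plan([.4853,.2088,.15],1.6,12,None,75)
E
```

```text
[[-0.0,-0.101,0.027,-0.234,75],[0.011,-0.1,0.027,-0.234,75],[0.023,-0.098,0.027,-0.234,75],[0.034,-0.095,0.027,-0.234,75],[0.045,-0.09,0.027,-0.234,75],[0.056,-0.084,0.027,-0.234,75],[0.065,-0.077,0.027,-0.234,75],[0.074,-0.069,0.027,-0.234,75],[0.081,-0.06,0.027,-0.234,75],[0.088,-0.051,0.026,-0.234,75],[0.093,-0.04,0.027,-0.234,75],[0.097,-0.028,0.026,-0.234,75]]
```

Request:
play_rows:
  rows:
    - [[0,-0.101,0.027,-0.234,75],[0.011,-0.1,0.027,-0.234,75],[0.023,-0.098,0.027,-0.234,75],[0.034,-0.095,0.027,-0.234,75],[0.045,-0.09,0.027,-0.234,75],[0.056,-0.084,0.027,-0.234,75],[0.065,-0.077,0.027,-0.234,75],[0.074,-0.069,0.027,-0.234,75],[0.081,-0.06,0.027,-0.234,75],[0.088,-0.051,0.026,-0.234,75],[0.093,-0.04,0.027,-0.234,75],[0.097,-0.028,0.026,-0.234,75]]

```text
clock: 13.3
ee_pos: [0.4839, 0.209, 0.1476]
orientation: [-2.185, -2.256, 0.002]
force: [-0.1, -0.1, -0.7]
grip_width: 0.0752
```

Request:
play_rows:
  rows:
    - [[0,0,0,0,75],[0,0,0,0,72]]

```text
clock: 13.55
ee_pos: [0.4843, 0.2084, 0.1481]
orientation: [-2.192, -2.25, 0.001]
force: [0.3, 0.6, -0.4]
grip_width: 0.0718
```

```bash
python3 - <<'E'
from h import *
im=snap('wrist','w7'); print(pose()); o=r.get_obs(); print(o['joint_positions'],o['ft_torque'])
E
```

```text
(array([0.4845085 , 0.20826111, 0.14827381]), array([[-2.59116579e-02,  9.99664160e-01, -3.92068223e-04],
       [ 9.99664213e-01,  2.59115701e-02, -2.27152634e-04],
       [-2.16917244e-04, -3.97822473e-04, -9.99999897e-01]]), np.float64(1.5967108857124548))
[ 3.48532820e-01  4.17281122e-01  1.95887155e+00 -1.14828291e-04
  7.65886055e-01 -1.24809524e+00] [-0.03541222  0.03819889  0.03480204]
```

View pics/w7.png

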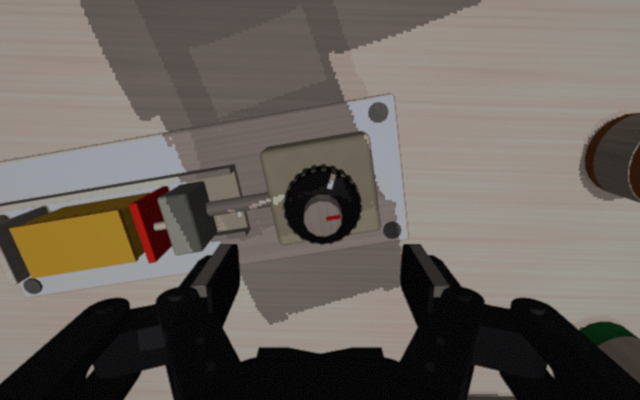

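```bash
python3 - <<'E'
from h import *
im=load('w7'); crop('w7',270,120,400,260,5,'c8')
E
```

```text
(no output)
```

View pics/c8.png

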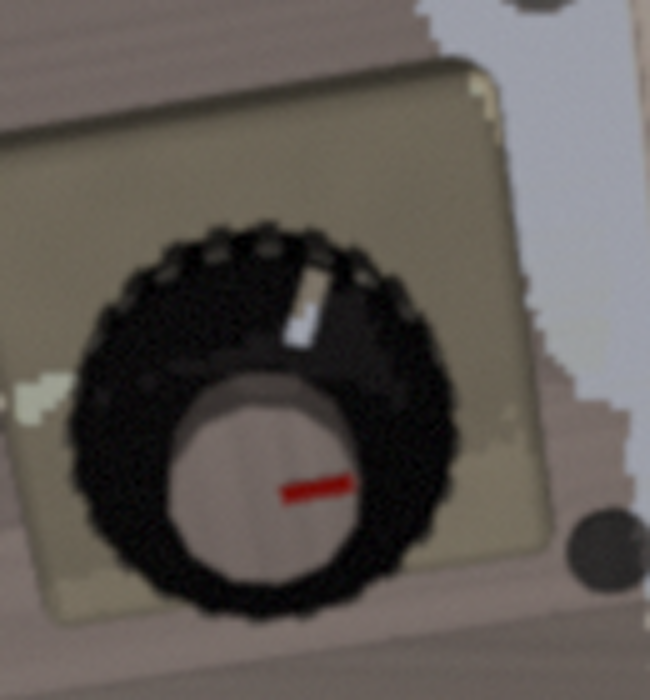

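```bash
python3 - <<'E'
from h import *
im=load('w7')
A=lambda c,h: onplane(im,c[0]/5+270-.4,c[1]/5+120-.4,h).round(4)
print(A((264,493),.1), A((264,430),.08), [ (A((75,430),.08)+A((457,430),.08))/2], A((352,483),.1))
s=plan([.4852,.2088,.052],1.6,8,None,72)
E
```

```text
[0.4843 0.2085 0.1   ] [0.4828 0.2086 0.08  ] [array([0.48275, 0.20885, 0.08   ])] [0.4827 0.2191 0.1   ]
[[0.0,0.001,0.08,-0.001,72],[0.001,0.001,0.08,-0.001,72],[0.0,0.0,0.08,-0.001,72],[0.001,0.001,0.08,-0.001,72],[0.0,0.0,0.08,-0.001,72],[0.001,0.001,0.081,-0.001,72],[0.0,0.0,0.08,-0.001,72],[0.001,0.001,0.081,-0.001,72]]
```

Request:
play_rows:
  rows:
    - [[0,0.001,0.08,0,72],[0,0,0.08,0,72],[0,0,0.08,0,72],[0.001,0,0.08,0,72],[0,0.001,0.08,0,72],[0.001,0,0.08,0,72],[0,0,0.08,0,72],[0.001,0,0.08,0,72],[0,0,0,0,68],[0,0,0,0,62]]

```text
clock: 14.85
ee_pos: [0.485, 0.2093, 0.0524]
orientation: [2.19, 2.253, 0.0]
force: [-0.2, 0.3, -0.5]
grip_width: 0.0619
```

```bash
cat > st.py <<'E'
from h import *
o=r.get_obs(); p,M,t=pose(); print('t',round(o['clock'],2),'p',p.round(4),'th',round(t,4),'F',o['force'].round(2),'T',o['ft_torque'].round(3),'eff6',o['effort'][5].round(3),'w',round(o['grip_width'],4),'j6',o['joint_positions'][5].round(3))
E
python3 st.py
```

```text
t 14.85 p [0.485  0.2093 0.0524] th 1.599 F [-0.24  0.25 -0.45] T [ 0.041  0.012 -0.032] eff6 0.001 w 0.0619 j6 -1.249
```

Request:
play_rows:
  rows:
    - [[0,0,0,0,56],[0,0,0,0,52],[0,0,0,0,48],[0,0,0,0,44],[0,0,0,0,40],[0,0,0,0,40]]

```text
clock: 15.6
ee_pos: [0.4852, 0.2099, 0.0533]
orientation: [2.19, 2.252, 0.002]
force: [-4.3, 6.1, 12.4]
grip_width: 0.0505
```

```bash
python3 st.py
```

```text
t 15.6 p [0.4852 0.2099 0.0533] th 1.5989 F [-4.31  6.14 12.37] T [1.163 0.719 0.046] eff6 0.035 w 0.0505 j6 -1.249
```

Request:
play_rows:
  rows:
    - [[-0.004,0,-0.006,0,40],[0,0,0,0.1,40],[0,0,0,0.1,40],[0,0,0,0.1,40],[0,0,0,0.1,40],[0,0,0,0,40]]

```text
clock: 16.35
ee_pos: [0.4852, 0.2098, 0.0535]
orientation: [-2.405, -2.021, -0.003]
force: [-2.0, 15.1, -6.2]
grip_width: 0.0502
```

```bash
python3 st.py
```

```text
t 16.35 p [0.4852 0.2098 0.0535] th 1.3978 F [-1.99 15.14 -6.24] T [ 2.342  0.249 -0.248] eff6 0.404 w 0.0502 j6 -1.049
```

Request:
play_rows:
  rows:
    - [[0,0,0,0.15,40],[0,0,0,0.15,40],[0,0,0,0.15,40],[0,0,0,0.15,40],[0,0,0,0,40]]

```text
clock: 16.98
ee_pos: [0.4852, 0.2097, 0.0535]
orientation: [-2.68, -1.638, -0.002]
force: [-1.8, 12.2, -4.9]
grip_width: 0.0498
```

```bash
python3 st.py; python3 -c "
from h import *
snap('wrist','w8');snap('top','t8');crop('t8',165,145,325,235,5,'c9')"
```

```text
t 16.98 p [0.4852 0.2097 0.0535] th 1.0974 F [-1.82 12.18 -4.88] T [ 2.179  0.205 -0.266] eff6 0.781 w 0.0498 j6 -0.749
```

View pics/w8.png

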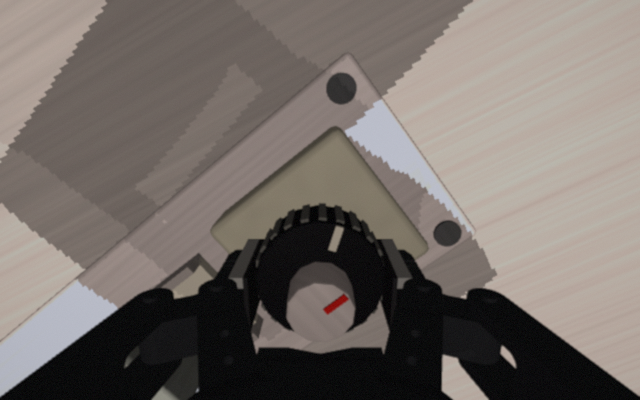

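Request:
play_rows:
  rows:
    - [[0.005,-0.002,0.003,0,40],[0,0,0,0.1,40],[0,0,0,0.1,40],[0,0,0,0.1,40],[0,0,0,0,40],[0,0,0,0,40]]

```text
clock: 17.82
ee_pos: [0.4852, 0.2098, 0.0534]
orientation: [-2.795, -1.435, -0.001]
force: [-1.3, 2.1, 5.7]
grip_width: 0.0505
```

```bash
python3 st.py
```

```text
t 17.82 p [0.4852 0.2098 0.0534] th 0.9486 F [-1.32  2.11  5.73] T [ 0.471  0.384 -0.263] eff6 -0.241 w 0.0505 j6 -0.599
```

Request:
play_rows:
  rows:
    - [[0,0,0,0.1,40],[0,0,0,0.1,40],[0,0,0,0,40],[0,0,0,0,40]]

```text
clock: 18.32
ee_pos: [0.4851, 0.2097, 0.0534]
orientation: [-2.863, -1.293, -0.001]
force: [-2.7, 2.8, 5.6]
grip_width: 0.0507
```

```bash
python3 st.py;  python3 -c "
from h import *
snap('wrist','w9')"
```

```text
t 18.32 p [0.4851 0.2097 0.0534] th 0.8486 F [-2.71  2.85  5.63] T [ 0.457  0.323 -0.292] eff6 -0.241 w 0.0507 j6 -0.499
```

View pics/w9.png

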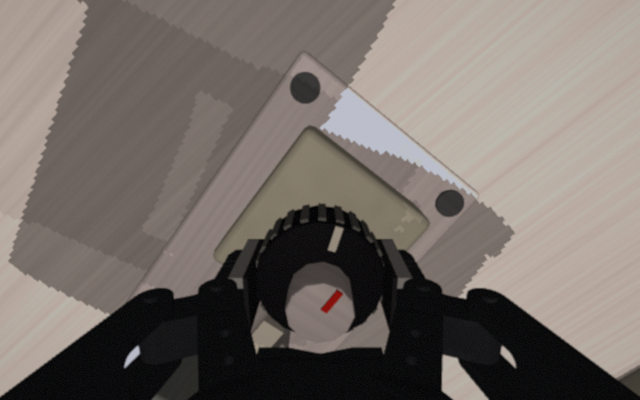

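Stop-to-stop torque baseline is about -0.27 N m after 0.75 rad. I predict contact near 1.2 rad from the 20 mm or so of slack. Continuing in steps.

Request:
play_rows:
  rows:
    - [[0,0,0,0.1,40],[0,0,0,0.1,40],[0,0,0,0.1,40],[0,0,0,0.1,40],[0,0,0,0,40],[0,0,0,0,40]]

```text
clock: 19.12
ee_pos: [0.4851, 0.2097, 0.0534]
orientation: [-2.978, -1.001, -0.001]
force: [-2.2, 2.1, 6.1]
grip_width: 0.0504
```

```bash
python3 st.py
```

```text
t 19.12 p [0.4851 0.2097 0.0534] th 0.6486 F [-2.19  2.09  6.15] T [ 0.365  0.385 -0.271] eff6 -0.24 w 0.0504 j6 -0.299
```

Request:
play_rows:
  rows:
    - [[0,0,0,0.1,40],[0,0,0,0,40],[0,0,0,0,40]]

```text
clock: 19.5
ee_pos: [0.4851, 0.2097, 0.0534]
orientation: [-3.002, -0.926, -0.001]
force: [-3.2, 2.1, 7.1]
grip_width: 0.0501
```

```bash
python3 st.py
```

```text
t 19.5 p [0.4851 0.2097 0.0534] th 0.5986 F [-3.22  2.12  7.09] T [ 0.398  0.371 -0.258] eff6 -0.241 w 0.0501 j6 -0.249
```

Request:
play_rows:
  rows:
    - [[0,0,0,0.1,40],[0,0,0,0,40],[0,0,0,0,40]]

```text
clock: 19.88
ee_pos: [0.4851, 0.2097, 0.0534]
orientation: [-3.024, -0.851, -0.001]
force: [-2.9, 1.4, 6.0]
grip_width: 0.0502
```

```bash
python3 st.py
```

```text
t 19.88 p [0.4851 0.2097 0.0534] th 0.5486 F [-2.85  1.4   5.99] T [ 0.37   0.331 -0.296] eff6 -0.241 w 0.0502 j6 -0.199
```

Request:
play_rows:
  rows:
    - [[0,0,0,0.08,40],[0,0,0,0,40],[0,0,0,0,40]]

```text
clock: 20.25
ee_pos: [0.4851, 0.2097, 0.0534]
orientation: [-3.04, -0.79, -0.001]
force: [-2.1, 1.5, 6.4]
grip_width: 0.0505
```

```bash
python3 st.py
```

```text
t 20.25 p [0.4851 0.2097 0.0534] th 0.5086 F [-2.1   1.54  6.35] T [ 0.281  0.356 -0.235] eff6 -0.247 w 0.0505 j6 -0.159
```

Request:
play_rows:
  rows:
    - [[0,0,0,0.08,40],[0,0,0,0,40],[0,0,0,0,40]]

```text
clock: 20.62
ee_pos: [0.4851, 0.2097, 0.0534]
orientation: [-3.055, -0.729, -0.001]
force: [-2.1, 1.8, 6.6]
grip_width: 0.0504
```

```bash
python3 st.py
```

```text
t 20.62 p [0.4851 0.2097 0.0534] th 0.4686 F [-2.05  1.78  6.64] T [ 0.359  0.35  -0.269] eff6 -0.247 w 0.0504 j6 -0.119
```

Request:
play_rows:
  rows:
    - [[0,0,0,0.08,40],[0,0,0,0,40],[0,0,0,0,40]]

```text
clock: 21.0
ee_pos: [0.4851, 0.2097, 0.0534]
orientation: [-3.069, -0.668, -0.001]
force: [-2.8, 1.6, 6.8]
grip_width: 0.05
```

```bash
python3 st.py
```

```text
t 21.0 p [0.4851 0.2097 0.0534] th 0.4286 F [-2.84  1.56  6.76] T [ 0.279  0.36  -0.273] eff6 -0.247 w 0.05 j6 -0.079
```

Request:
play_rows:
  rows:
    - [[0,0,0,0.08,40],[0,0,0,0,40],[0,0,0,0,40]]

```text
clock: 21.38
ee_pos: [0.485, 0.2097, 0.0534]
orientation: [-3.082, -0.607, -0.001]
force: [-3.8, 1.1, 6.3]
grip_width: 0.05
```

```bash
python3 st.py
```

```text
t 21.38 p [0.485  0.2097 0.0534] th 0.3887 F [-3.85  1.08  6.34] T [ 0.328  0.392 -0.246] eff6 -0.247 w 0.05 j6 -0.039
```

Request:
play_rows:
  rows:
    - [[0,0,0,0.08,40],[0,0,0,0,40],[0,0,0,0,40]]

```text
clock: 21.75
ee_pos: [0.485, 0.2096, 0.0534]
orientation: [-3.094, -0.545, -0.001]
force: [-3.0, 1.0, 6.6]
grip_width: 0.0501
```

```bash
python3 st.py;  python3 -c "
from h import *
snap('wrist','w10');snap('top','t10'); crop('t10',165,145,325,235,5,'c10')"
```

```text
t 21.75 p [0.485  0.2096 0.0534] th 0.3486 F [-3.04  0.96  6.59] T [ 0.317  0.368 -0.221] eff6 -0.247 w 0.0501 j6 0.001
```

View pics/w10.png

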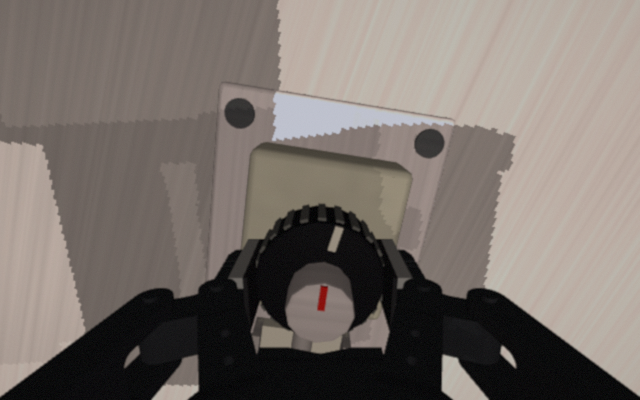

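View pics/c10.png

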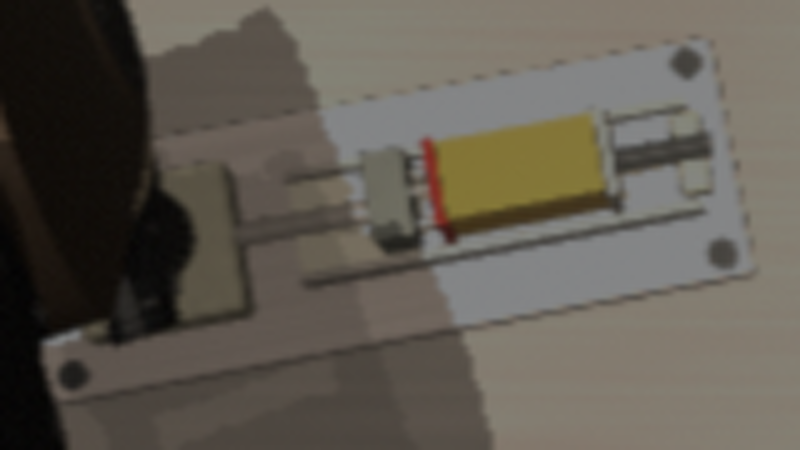

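The top crop shows the pusher (440,190) touching the cheese and the far end close to the gauge plate. The white mark hasn't moved relative to the gripper, so there is no slip. I'll average the torque at each stop.

```bash
cat > av.py <<'E'
from h import *
T=[];E=[];F=[]
for i in range(8):
    vision.get_image('wrist'); o=r.get_obs(); T.append(o['ft_torque'][2]);E.append(o['effort'][5]);F.append(o['force'])
print('th',round(pose()[2],4),'t',round(o['clock'],2),'Tz',np.mean(T).round(4),'+-',(np.std(T)/8**.5).round(4),'eff6',np.mean(E).round(4),'F',np.mean(F,0).round(2))
E
python3 av.py
```

```text
th 0.3486 t 22.25 Tz -0.2683 +- 0.0081 eff6 -0.2614 F [-2.71  1.8   6.66]
```

Request:
play_rows:
  rows:
    - [[0,0,0,0.06,40],[0,0,0,0,40],[0,0,0,0,40]]

```text
clock: 22.62
ee_pos: [0.485, 0.2097, 0.0534]
orientation: [-3.101, -0.498, -0.001]
force: [-3.2, 1.3, 6.8]
grip_width: 0.0498
```

```bash
python3 av.py
```

```text
th 0.3187 t 23.02 Tz -0.1739 +- 0.0041 eff6 -0.1795 F [-3.24  1.75  6.46]
```

Request:
play_rows:
  rows:
    - [[0,0,0,0.06,40],[0,0,0,0,40],[0,0,0,0,40]]

```text
clock: 23.4
ee_pos: [0.485, 0.2096, 0.0534]
orientation: [-3.109, -0.452, -0.001]
force: [-3.5, 1.6, 7.7]
grip_width: 0.0501
```

```bash
python3 av.py
```

```text
th 0.2887 t 23.8 Tz -0.1941 +- 0.0084 eff6 -0.178 F [-3.31  1.74  6.76]
```

The rest torque isn't saturated after the smaller steps. A small backward nudge at each stop will make it read -0.28 + 0.016·F consistently.

Request:
play_rows:
  rows:
    - [[0,0,0,-0.03,40],[0,0,0,0,40],[0,0,0,0,40]]

```text
clock: 24.18
ee_pos: [0.485, 0.2096, 0.0534]
orientation: [-3.105, -0.476, -0.001]
force: [-3.1, 2.4, 7.4]
grip_width: 0.0503
```

```bash
python3 av.py
```

```text
th 0.304 t 24.57 Tz -0.0148 +- 0.0105 eff6 -0.001 F [-3.27  1.9   6.86]
```

Request:
play_rows:
  rows:
    - [[0,0,0,0.08,40],[0,0,0,-0.03,40],[0,0,0,0,40],[0,0,0,0,40]]

```text
clock: 25.08
ee_pos: [0.485, 0.2097, 0.0534]
orientation: [-3.111, -0.437, -0.001]
force: [-2.2, 1.7, 6.1]
grip_width: 0.0501
```

```bash
python3 av.py
```

```text
th 0.279 t 25.48 Tz 0.0024 +- 0.0103 eff6 -0.0008 F [-3.24  1.95  6.8 ]
```

Request:
play_rows:
  rows:
    - [[0,0,0,0.02,40],[0,0,0,0.02,40],[0,0,0,0.02,40]]

```text
clock: 25.85
ee_pos: [0.485, 0.2096, 0.0534]
orientation: [-3.117, -0.39, -0.001]
force: [-1.9, 1.9, 7.2]
grip_width: 0.0503
```

```bash
python3 st.py; python3 av.py
```

```text
t 25.85 p [0.485  0.2096 0.0534] th 0.249 F [-1.86  1.92  7.19] T [0.272 0.381 0.317] eff6 0.078 w 0.0503 j6 0.101
th 0.2491 t 26.25 Tz 0.1434 +- 0.0192 eff6 0.1545 F [-3.05  1.81  6.88]
```

Request:
play_rows:
  rows:
    - [[0,0,0,0.02,40],[0,0,0,0.02,40],[0,0,0,0.02,40]]

```text
clock: 26.62
ee_pos: [0.485, 0.2096, 0.0534]
orientation: [-3.123, -0.343, -0.001]
force: [-3.0, 1.5, 7.6]
grip_width: 0.0504
```

```bash
python3 st.py; python3 av.py; python3 -c "
from h import *
snap('wrist','w11');crop('w11',240,190,400,350,4,'c11')"
```

```text
t 26.62 p [0.485  0.2096 0.0534] th 0.2191 F [-2.99  1.49  7.63] T [0.334 0.482 0.352] eff6 0.115 w 0.0504 j6 0.131
th 0.2191 t 27.02 Tz 0.1765 +- 0.0189 eff6 0.1912 F [-3.3   1.8   6.97]
```

View pics/c11.png

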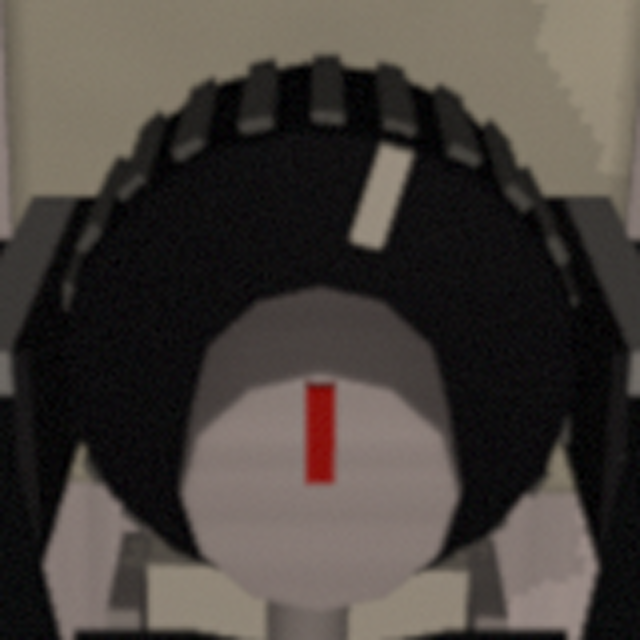

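Two identical slow steps gave a rise of 0.037 N m, which matches 2.4 N per 0.03 rad, so the cheese is now loaded. I estimate about 4.6 N. Two more identical steps should reach about 9.4 N.

Request:
play_rows:
  rows:
    - [[0,0,0,0.02,40],[0,0,0,0.02,40],[0,0,0,0.02,40]]

```text
clock: 27.45
ee_pos: [0.485, 0.2096, 0.0534]
orientation: [-3.127, -0.297, -0.001]
force: [-3.4, 1.1, 6.8]
grip_width: 0.0504
```

```bash
python3 st.py; python3 av.py
```

```text
t 27.45 p [0.485  0.2096 0.0534] th 0.1893 F [-3.43  1.09  6.82] T [0.305 0.451 0.38 ] eff6 0.151 w 0.0504 j6 0.161
th 0.1892 t 27.85 Tz 0.2142 +- 0.023 eff6 0.2277 F [-3.28  1.83  7.07]
```

Request:
play_rows:
  rows:
    - [[0,0,0,0.02,40],[0,0,0,0.02,40],[0,0,0,0.02,40]]

```text
clock: 28.22
ee_pos: [0.485, 0.2096, 0.0534]
orientation: [-3.131, -0.25, -0.001]
force: [-3.4, 1.8, 6.4]
grip_width: 0.0504
```

```bash
python3 st.py; python3 av.py
```

```text
t 28.23 p [0.485  0.2096 0.0534] th 0.1592 F [-3.37  1.79  6.38] T [0.311 0.421 0.396] eff6 0.188 w 0.0504 j6 0.191
th 0.1593 t 28.62 Tz 0.2325 +- 0.0237 eff6 0.2642 F [-3.21  2.    6.87]
```

Estimate is about 8.5–9.5 N. Releasing and checking by eye.

Request:
play_rows:
  rows:
    - [[0,0,0,0,52],[0,0,0,0,58],[0,0,0,0,66],[0,0,0,0,74],[0,0,0,0,74],[0,0,-0.05,0,74],[0,0,-0.12,0,74],[0,0,-0.2,0,74],[0,0,-0.2,0,74],[0,0,-0.2,0,74],[0,0,-0.1,0,74],[0,0,0,0,74]]

```text
clock: 30.12
ee_pos: [0.4855, 0.2096, 0.1841]
orientation: [-3.131, -0.25, -0.003]
force: [0.4, -0.7, -0.1]
grip_width: 0.0736
```

```bash
python3 - <<'E'
from h import *
im=snap('wrist','w12')
plan([.5209,.0306,.1984],.195,8,None,74)
E
```

```text
[[0.006,0.152,-0.013,-0.009,74],[0.005,0.152,-0.013,-0.009,74],[0.005,0.152,-0.013,-0.009,74],[0.004,0.152,-0.013,-0.009,74],[0.003,0.152,-0.012,-0.009,74],[0.003,0.152,-0.013,-0.009,74],[0.002,0.152,-0.012,-0.009,74],[0.001,0.152,-0.013,-0.009,74]]
```

View pics/w12.png

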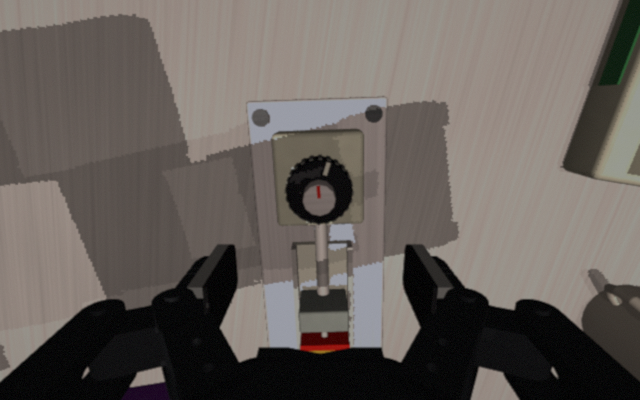

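The ring (319,190) is released and the inner mark points the same way as before. Moving back over the channel to the pose of the unloaded picture.

Request:
play_rows:
  rows:
    - [[0.006,0.152,-0.013,-0.009,74],[0.005,0.152,-0.013,-0.009,74],[0.005,0.152,-0.013,-0.009,74],[0.004,0.152,-0.013,-0.009,74],[0.003,0.152,-0.013,-0.009,74],[0.003,0.152,-0.012,-0.009,74],[0.002,0.152,-0.012,-0.009,74],[0,0.152,-0.012,-0.009,74],[0,0,0,0,74],[0,0,0,0,74]]

```text
clock: 31.42
ee_pos: [0.5203, 0.0309, 0.1975]
orientation: [-3.126, -0.305, 0.002]
force: [0.1, -0.1, 1.2]
grip_width: 0.074
```

```bash
python3 - <<'E'
from h import *
im=snap('wrist','w13'); print(pose()[0]); 
a=cv2.imread('pics/w6.png')[60:260,270:365]; b=cv2.imread('pics/w13.png')[60:260,270:365]
cv2.imwrite('pics/c13.png',cv2.resize(np.hstack([a,b]),None,fx=3,fy=3,interpolation=cv2.INTER_CUBIC))
E
```

```text
[0.52031466 0.03107709 0.19771363]
```

View pics/c13.png

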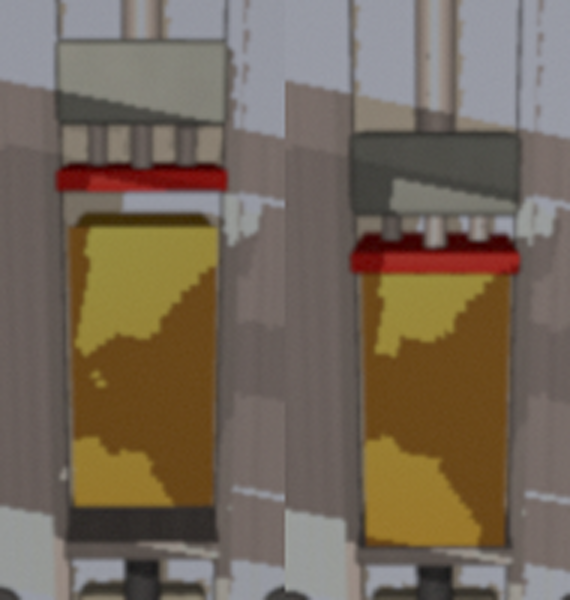

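The cheese is now against the gauge plate (430,548) and the pusher presses on it (435,262). Measuring how far the spring is compressed.

```bash
python3 - <<'E'
from h import *
yaw=.195;ey=np.array([-np.sin(yaw),np.cos(yaw)])
for tag in('w6','w13'):
    im=cv2.imread(f'pics/{tag}.png'); c=im[70:160,285:350]
    cv2.imwrite(f'pics/z{tag}.png',cv2.resize(c,None,fx=8,fy=8,interpolation=cv2.INTER_CUBIC)[:600])
    I=load(tag); px=I['pixels'].astype(float)
    for u0 in(296,305,322,335):
        col=px[:,u0:u0+3].mean(1); red=col[:,0]-col[:,1]
        print(tag,u0,[int(x) for x in red[108:156]])
E
```

```text
w6 296 [9, 8, 8, 8, 8, 10, 23, 52, 70, 90, 97, 96, 96, 94, 87, 50, 14, 7, 8, 8, 8, 7, 8, 10, 13, 15, 16, 24, 32, 33, 31, 32, 31, 31, 29, 26, 27, 31, 34, 34, 34, 34, 34, 32, 32, 32, 32, 32]
w6 305 [8, 8, 8, 8, 8, 10, 20, 47, 68, 93, 94, 99, 106, 112, 113, 84, 24, 7, 8, 7, 9, 9, 10, 13, 17, 17, 17, 12, 10, 11, 10, 11, 11, 12, 12, 12, 12, 12, 13, 13, 12, 12, 13, 14, 14, 14, 13, 15]
w6 322 [10, 9, 10, 10, 10, 11, 22, 52, 73, 97, 103, 97, 93, 96, 95, 64, 11, -3, -2, -3, -2, -1, 2, 12, 17, 16, 16, 13, 12, 13, 13, 13, 14, 13, 14, 13, 14, 14, 14, 15, 15, 15, 15, 15, 15, 15, 16, 16]
w6 335 [8, 8, 9, 9, 8, 11, 20, 49, 73, 99, 108, 107, 107, 100, 81, 37, 5, -2, -2, -2, -2, -1, 2, 9, 15, 16, 15, 14, 13, 15, 14, 15, 14, 15, 16, 16, 16, 16, 16, 17, 16, 17, 18, 22, 25, 26, 27, 32]
w13 296 [1, 0, 0, 0, 0, 0, 0, 0, 0, 0, 1, 1, 0, 0, 0, 0, 1, 0, 0, 0, 0, 0, 1, 4, 6, 8, 9, 7, 12, 22, 37, 52, 53, 54, 53, 62, 80, 94, 98, 99, 97, 95, 77, 47, 34, 33, 34, 34]
w13 305 [0, 1, 1, 1, 1, 1, 0, 0, 0, 1, 0, 1, 1, 0, 1, 0, 0, 0, 1, 0, 1, 0, 1, 2, 5, 7, 8, 7, 7, 7, 7, 11, 31, 54, 60, 72, 95, 106, 108, 110, 114, 116, 92, 41, 15, 13, 14, 14]
w13 322 [1, 0, 1, 1, 0, 0, 0, 1, 1, 1, 1, 0, 0, 0, 0, 1, 1, 1, 2, 1, 0, 1, 1, 2, 6, 8, 8, 8, 10, 14, 18, 20, 19, 22, 37, 69, 95, 107, 109, 110, 112, 115, 92, 43, 18, 14, 15, 16]
w13 335 [0, 0, 0, 0, 2, 0, 0, 1, 1, 0, 0, 1, 0, 0, 0, 0, 0, 0, 1, 0, 0, 1, 0, 2, 6, 8, 8, 7, 9, 9, 9, 13, 26, 52, 56, 70, 95, 108, 111, 112, 113, 115, 93, 49, 20, 17, 23, 25]
```

View pics/zw6.png

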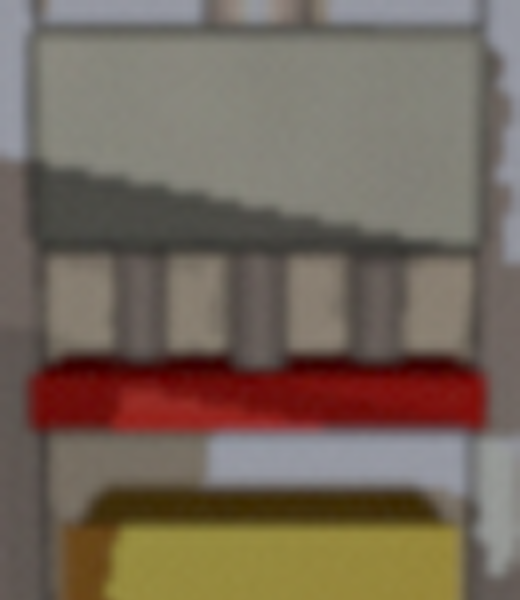

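View pics/zw13.png

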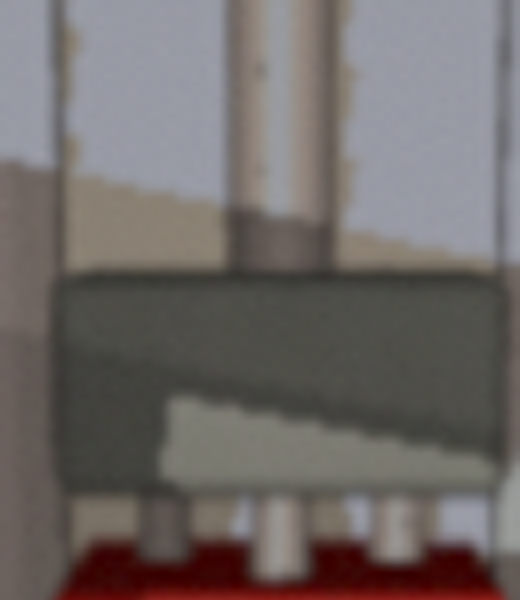

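```bash
python3 - <<'E'
from h import *
yaw=.195;ey=np.array([-np.sin(yaw),np.cos(yaw)]);O=np.array([.4853,.2087])-.18*ey
G={}
for tag,c,p,cb in(('w6',100.5,123.2,73),('w13',131.3,150.7,103.8)):
    I=load(tag); Y=lambda v,h:(onplane(I,320,v,h)[:2]-O)@ey
    print(tag,'carr back',Y(cb,.066),'front',Y(c,.066),'len',Y(cb,.066)-Y(c,.066),'pusher',Y(p,.072),'gap',Y(c,.066)-Y(p,.072)); G[tag]=(Y(c,.066)-Y(p,.072), Y(cb,.066)-Y(p,.072))
a=np.subtract(G['w6'],G['w13']); print('compression mm (front, back ref)',a*1e3,'N',a*5e3)
for tag in('w6','w13','w7','w12'):
    I=load(tag)
im=load('w12'); crop('w12',280,140,370,230,7,'c14')
E
```

```text
w6 carr back 0.08575190194424961 front 0.06514621983353149 len 0.02060568211071813 pusher 0.0478684668558124 gap 0.017277752977719087
w13 carr back 0.06335467995495483 front 0.041883567631489725 len 0.02147111232346511 pusher 0.027053681975655202 gap 0.014829885655834523
compression mm (front, back ref) [2.44786732 1.58243711] N [12.23933661  7.91218555]
```

View pics/c14.png

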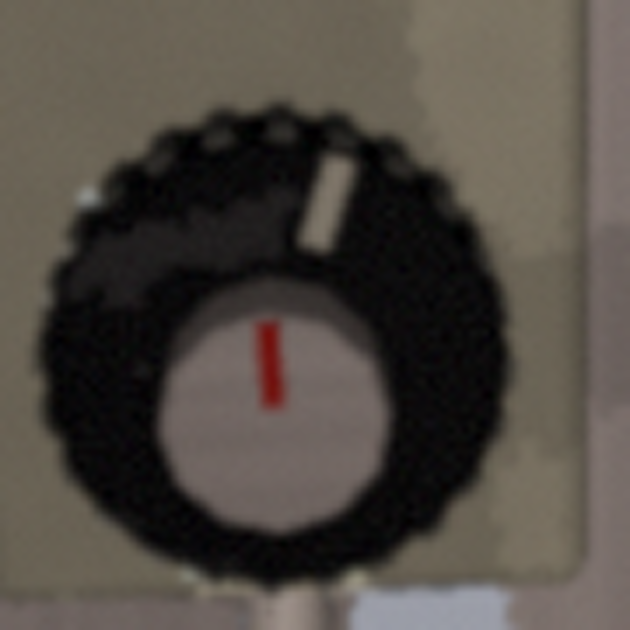

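Camera compression is about 2 mm, or 8–12 N, and the torque gives 8.5–9.5 N. The robot is clear, so I'm handing in.

```bash
python3 -c "
from h import *
print(job.finish_job(), r.get_obs()['clock'])"
```

```text
the job is handed in; nothing more can be done
the job is handed in; nothing more can be done
```

The cheese block is upright in the channel, held snugly between the gauge plate and the pusher at roughly 10 N. I handed the job in at about 31.5 s; no verdict was given.

- **Loading:** I lifted the cheese off the board, set it down in the channel with about 4 N of contact, and let go.
- **Clamping:** I turned the outer ring clockwise about 1.44 rad in one grasp. The ring's white mark showed no slip. I then released the ring and backed the arm away over the channel.
- **Force on the cheese:** The torque rise over equal slow steps puts it at about 8.5–9.5 N. The spring compression in the wrist pictures gives 7.9 N or 12.2 N, depending on which edge is used. Both methods fall inside 4–16 N.
- **Less certain readings:** The early torque readings at rest were inconclusive because they depended on how each stop settled. I relied on the equal slow steps and the camera instead.
- **Inner knob and other pieces:** The silver knob's mark looks unturned by eye. I did not measure the wedge and rind again at the end, but nothing went near them after the cheese was lifted.

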